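# Load the teak chair block into the drilling fixture

### The job

Put the dark brown chair block into the drilling fixture: set it down gently (do not drop it in), lying flat between the blue stops, so that its weight keeps the yellow sensing pin pressed down, and let go of it. Leave the pale block where it is.

Things in the scene. Friction and masses are not known exactly. Their poses are not given: they have to be found in the camera images.
- dark_mid (a point): Centre of the dark brown (teak) chair block to be loaded: a loose plain wooden block, 46 mm along its x, 110 mm along its y, 50 mm high (z), about 0.17 kg, with a thin pale pencil cross on top. It stands upright on the bench, its centre 25 mm above its underside. Either way round will do.
- nest (a point): Nest centre, on top of the fixture's grey fixed plate (150 mm in x, 190 in y), 15 mm above the bench; z up. Blue stops, 12 mm high, bound a clear 70 mm (x) by 134 mm (y) here; the block goes in with its long y along the nest's y. On the long sides stops stand at the corners only: the middle 94 mm is open for fingers. A black sensor box 14 mm high sits in the corner x +55 to +73 mm, y +51 to +91 mm.
- pin (a joint): The yellow sensing pin, 12 mm across, in the middle of the nest. 0 m: up, standing 6 mm above the plate; it reads about 0.006 m when pressed flush with the plate. A light spring, about 0.5 N when flush: the block's own weight presses it flush and keeps it there.
- pale_mid (a point): Centre of the pale (beech) block, of the same size and shape as the dark one, with a thin dark pencil cross. A bystander: leave it where it is.
Mind the look-alikes: they are no part of the job. Of the things like the part that bears dark_mid, leave any that is turquoise; of the rest the larger one is meant.

How it is judged:
At the end, for the whole second after the job is handed in: The dark block lies at rest, flat (within 4 degrees) on the fixture's plate between the blue stops (centre within 22 mm of the nest's middle, long side within 20 degrees of the nest's y), released, with the pin down by more than 4 of its 6 mm; the pale block is within 30 mm of where it began (value of joint pin above 0.004 m and horizontal distance between dark_mid and nest below 0.022 m and z of dark_mid in the frame of nest below 0.03 m and angle between dark_mid's own z axis and vertical below 0.08 rad and angle between the y axis of dark_mid and the y axis of nest, either way round below 0.35 rad and contact force between dark and the fingers below 0.1 N and linear speed of dark below 0.02 m/s and distance of pale_mid from where it was at the start of the episode below 0.03 m); the robot touches nothing.
It fails at once if the dark block is dropped into the fixture (let go more than about 30 mm above its seat) (horizontal distance between dark_mid and nest below 0.1 m and z of dark_mid in the frame of nest above 0.055 m and contact force between dark and the fingers below 0.1 N and linear speed of dark above 0.1 m/s).
It fails at once if the pale block is moved by more than 30 mm (distance of pale_mid from where it was at the start of the episode above 0.03 m).
It also fails if it takes over 40 s, if anything falls off the work surface, if the arm or the gripper's body presses on something with over 40 N, if the wrist force passes 120 N, or if a joint passes its speed limit or range.

### The arm

A 6-joint arm with a two-finger parallel gripper is mounted at the origin on the work surface. World frame = base frame: x ahead of the robot, y to its left, z up, the work surface at z = 0. Lengths are in m, angles in rad, forces in N, time in s.
With the tool pointing down it reaches from about 0.25 to 0.775 m from the base axis. Payload 4 kg.
Tool frame: the origin (TCP) lies between the finger pads; the fingertips stand 17 mm ahead of it and the grasp point (between the pads) lies 2 mm behind it (tcp_to_tips is the z of the fingertips in the tool frame, in m); z points along the fingers, y is the direction in which the jaws open and shut (so a half turn about z gives the same grasp; the last joint's range is limited). The gripper opens to 94 mm and grips with 3 to 60 N. Pads are 16 mm wide; open, the fingers measure 119 mm over their backs; the gripper's body (75 mm by 177 mm) begins 78 mm behind the grasp point.
Start: joints at [1.185, 0.087, 1.371, -0, 1.684, -0.103], TCP at [0.153, 0.528, 0.223] pointing down, gripper open.
Joint ranges: [-3.1, 3.1], [-0.76, 2.03], [0.27, 2.55], [-1.08, 4.22], [0.17, 2.65], [-2.57, 2.57]. Speed limits (rad/s): [2.79, 2.79, 3.14, 3.14, 3.14, 3.14].

### API

Orientations are given as a rotation vector (axis times angle).
In Python, from workcell import state, read_camera, camera_model, hand_in, tcp_to_tips gives the robot as it stands. The module is installed in compiled form; this text tells all that it offers.
- The arm moves only by the shell command python3 -m pendant 'ROWS'. ROWS is JSON, a list of rows, each a list of 3 entries, a list of its own where there are three numbers: the finger opening in m, from 0 to 0.094, then the shift along the tool's x, y, z in m, then the turn about the tool's z in degrees. In form: [[gripper, [dx, dy, dz], twist], ...]. A call has 1 to 10 rows; each row shifts and turns the commanded pose from where the row before left it, along the tool's axes as they then stand; what a row does not reach is not made up. A row lasts 1/12 s, in which the tool goes at most 41.7 mm and 7.16 degrees, less where a joint would pass 70% of its speed; a pose out of reach is approached as far as the arm can. A call with a gripper value outside its range is refused whole. The fingers move at their own pace and stop on an object; the grip force is fixed at half the most. Time passes only in rows, so rows that do not move let the fingers close. It gives the time, the measured TCP pose, the force and the opening at its end, in the units of the state.
- state(): the state, without advancing time (a new reading comes with each control period).
- read_camera(name): name is "scene" or "top" or "wrist"; returns the picture (384x512x3 uint8, red, green, blue); there is no depth.
- camera_model(name): a dict with "intrinsics" (3x3 intrinsics, pixels), "rvec" (rotation vector, rad) and "tvec" (3), from world to camera coordinates, as OpenCV has them. Camera axes: x right, y down, z forward; pixel columns grow to the right and rows downward; lengths in m; the calibration is good to about 2 mm. A picture is of the moment at which its call begins: read the wrist's pose just before it. camera_model takes no time and is no camera call; for the wrist camera it gives the pose at the moment of the call.
- hand_in(): hands the job in, once; it reports no verdict.
The state is a dict: "t": time; "q": joint angles; "joint_velocities": joint speeds; "joint_torque": joint torques, N m; "tool_pos": TCP position; "ee_rot": TCP orientation; "force": force on the tool from outside, world axes, zero at the start; "ft_torque": the same for the moment, N m; "finger_gap": finger opening in m.
Only numpy, scipy, OpenCV 4.12 (cv2) and the standard library are available. Lean on these libraries where they do the work, as an engineer would, in place of code of your own. Each camera call takes 0.05 s, during which the arm holds its last target. There are 200 camera calls.

## Working session

There is one attempt and no reset: what is moved stays moved. The work goes in short steps, Python scripts to look and compute and a shell command to move; the robot and the scene stay as the last step left them, time stands still between calls to the robot, and variables do not carry over. Pictures are saved under pics/ and viewed, about 8 in all and at most 12, crops included, and the job is handed in when it is done.

```bash
mkdir -p pics
cat > h.py <<'E'
import numpy as np, cv2
from workcell import *
def snap(n,f):
    im=read_camera(n); cv2.imwrite('pics/'+f,im[:,:,::-1]); return im
def ray(m,px,z):
    K=np.array(m['intrinsics']);R=cv2.Rodrigues(np.array(m['rvec'],float))[0];t=np.array(m['tvec'],float)
    p=cv2.undistortPoints(np.array(px,float).reshape(-1,1,2),K,None).reshape(-1,2)
    d=np.c_[p,np.ones(len(p))]@R; c=-R.T@t
    return c+d*((z-c[2])/d[:,2])[:,None]
E
python3 - <<'E'
from h import *
a=snap('top','top1.png');b=snap('scene','scene1.png')
cv2.imwrite('pics/both1.png',cv2.resize(np.hstack([a,b])[:,:,::-1],(800,300)))
s=state();print(s['tool_pos'],s['ee_rot'],s['t'],tcp_to_tips)
m=camera_model('top');print(ray(m,[[0,0],[511,0],[0,383],[511,383]],0.05).round(3))
E
```

```text
[0.15331689 0.52772979 0.22143149] [-4.42743166e-01 -3.10974446e+00  2.99966660e-03] 0.1 0.017
[[ 0.921  0.712  0.05 ]
 [ 0.929 -0.506  0.05 ]
 [ 0.031  0.636  0.05 ]
 [ 0.068 -0.474  0.05 ]]
```

View pics/top1.png

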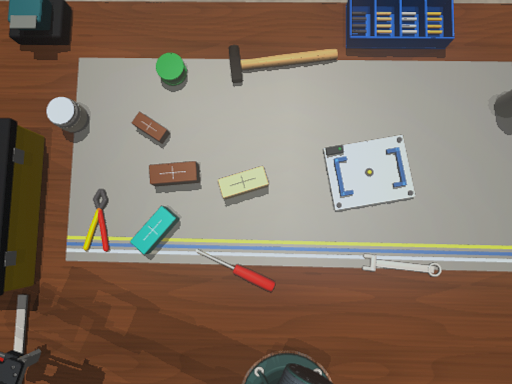

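View pics/scene1.png

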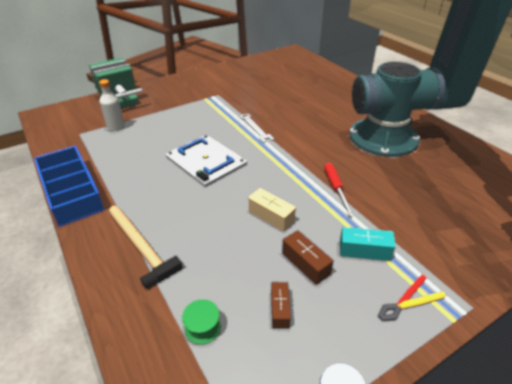

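Candidates in the top view: large brown (173,173), small brown (150,127), turquoise (154,230) and pale (243,183). I choose (173,173), since it is the larger of the ones that aren't turquoise. The fixture is at about (369,172).

Run:
```python
from h import *
a=cv2.imread('pics/top1.png'); m=camera_model('top')
cr=cv2.resize(a[90:270,110:430],None,fx=2.4,fy=2.4,interpolation=cv2.INTER_CUBIC);cv2.imwrite('pics/crop1.png',cr)
hsv=cv2.cvtColor(a,cv2.COLOR_BGR2HSV)
print(hsv[178,160],hsv[190,230],hsv[173,345],hsv[172,369],hsv[127,142])
def big(mask,x0,y0,x1,y1):
    k=np.zeros_like(mask);k[y0:y1,x0:x1]=mask[y0:y1,x0:x1]
    return k
def rect(mask,z,name):
    c=max(cv2.findContours(mask,cv2.RETR_EXTERNAL,cv2.CHAIN_APPROX_NONE)[0],key=cv2.contourArea)
    w=ray(m,c.reshape(-1,2),z)[:,:2]
    r=cv2.minAreaRect((w*1000).astype(np.float32)); b=cv2.boxPoints(r)
    e=[b[1]-b[0],b[2]-b[1]];l=max(e,key=np.linalg.norm)
    print(name,np.round(r[0],1),np.round(r[1],1),'long axis deg',np.degrees(np.arctan2(l[1],l[0])).round(1))
H,S,V=cv2.split(hsv)
for x,y in((173,173),(150,127)):
    br=((H<15)|(H>170))&(S>110)
    k=cv2.morphologyEx(big(br.astype(np.uint8)*255,x-32,y-22,x+32,y+22),cv2.MORPH_CLOSE,np.ones((5,5)))
    rect(k,.05,'brown');print(np.median(V[k>0]))
k=cv2.morphologyEx(big(((H>20)&(H<40)&(S>50)).astype(np.uint8)*255,210,155,280,210),cv2.MORPH_CLOSE,np.ones((5,5)))
rect(k,.05,'pale')
bl=big(((H>100)&(H<125)&(S>130)).astype(np.uint8)*255,315,130,420,215)
w=ray(m,np.argwhere(bl>0)[:,::-1],.027)[:,:2]
r=cv2.minAreaRect((w*1000).astype(np.float32));print('blue',r)
pl=big(((S<25)&(V>180)).astype(np.uint8)*255,315,130,420,215)
rect(cv2.morphologyEx(pl,cv2.MORPH_CLOSE,np.ones((9,9))),.015,'plate')
ye=big(((H>20)&(H<35)&(S>120)).astype(np.uint8)*255,355,160,385,185)
w=ray(m,[np.argwhere(ye>0)[:,::-1].mean(0)],.021);print('pin',w)
R=cv2.Rodrigues(state()['ee_rot'])[0];print(R.round(3))
```

```text
[ 10 130 135] [ 36  56 214] [102  17 220] [ 32 164 224] [ 10 131 134]
brown [507.7 273.2] [ 42.6 106.9] long axis deg -84.2
139.0
brown [615.4 333.5] [77.1 31.1] long axis deg 58.2
137.0
pale [488.1 111. ] [ 49.4 109.2] long axis deg -71.8
blue ((521.5189819335938, -181.02127075195312), (86.28003692626953, 149.99191284179688), 10.879526138305664)
plate [ 527.6 -170.7] [187.  229.2] long axis deg -89.5
pin [[ 0.52214921 -0.18080973  0.021     ]]
[[-0.96   0.279 -0.001]
 [ 0.279  0.96  -0.002]
 [ 0.    -0.002 -1.   ]]
```

View pics/crop1.png

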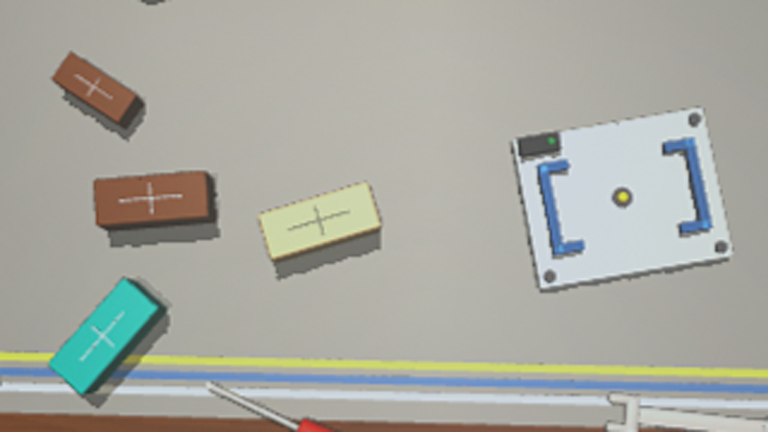

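The crop confirms it: the large brown block with the pale cross is at (153,198) in the crop, and the small brown one at (97,88) is clearly shorter. Moving above the large one.

```bash
python3 -m pendant '[[0.094,[-0.034,-0.012,0],0],[0.094,[-0.034,-0.012,0],0],[0.094,[-0.034,-0.012,0],0],[0.094,[-0.034,-0.012,0],0],[0.094,[-0.034,-0.012,0],0],[0.094,[-0.034,-0.012,0],0],[0.094,[-0.034,-0.012,0],0],[0.094,[-0.034,-0.012,0],0],[0.094,[-0.034,-0.012,0],0],[0.094,[-0.034,-0.012,0],0]]'
python3 -m pendant '[[0.094,[0,0,0],6.8],[0.094,[0,0,0],6.8],[0.094,[0,0,0],6.8],[0.094,[0,0,0],6.8],[0.094,[0,0,0],6.8],[0.094,[0,0,0],6.8],[0.094,[0,0,0],6.8],[0.094,[0,0,0],6.8],[0.094,[0,0,0],6.8],[0.094,[0,0,0],6.8]]'
cat >> h.py <<'E'
def go(x,y,yaw):
    "remaining shift (tool axes) and twist to bring TCP to x,y with tool y axis at world yaw (mod 180)"
    s=state();R=cv2.Rodrigues(s['ee_rot'])[0];p=s['tool_pos']
    now=np.degrees(np.arctan2(R[1,1],R[0,1]))
    print('t',s['t'],'p',p.round(4),'q',s['q'].round(2),'tool y yaw',now.round(1),'shift',(R.T@np.array([x-p[0],y-p[1],0])).round(4),'twist',round(-((yaw-now+90)%180-90),1),'gap',s['finger_gap'],'F',s['force'].round(1))
E
python3 -c "
from h import *
go(.508,.273,5.8)"
```

```text
t: 0.93
tool_pos: [0.4475, 0.3166, 0.222]
ee_rot: [-0.443, -3.109, 0.001]
force: [0.9, 1.8, -0.1]
finger_gap: 0.0939
t: 1.77
tool_pos: [0.4462, 0.3179, 0.2218]
ee_rot: [-2.113, -2.324, 0.002]
force: [-1.1, 0.5, -0.6]
finger_gap: 0.0938
t 1.7667 p [0.4462 0.3179 0.2218] q [0.52 0.08 1.38 0.   1.68 0.42] tool y yaw 5.5 shift [-0.0506  0.0572 -0.    ] twist -0.3 gap 0.09380081014351878 F [-1.1  0.5 -0.6]
```

```bash
python3 -m pendant '[[0.094,[-0.025,0.028,0],-0.3],[0.094,[-0.025,0.029,0],0],[0.094,[0,0,0.03],0],[0.094,[0,0,0],0],[0.094,[0,0,0],0]]'
python3 - <<'E'
from h import *
go(.508,.273,5.8)
m=camera_model('wrist');a=snap('wrist','w1.png')
H,S,V=cv2.split(cv2.cvtColor(a,cv2.COLOR_RGB2HSV))
K=np.array(m['intrinsics']);
print('proj expected',cv2.projectPoints(np.array([[.508,.273,.05]]),np.array(m['rvec'],float),np.array(m['tvec'],float),K,None)[0])
k=(((H<15)|(H>170))&(S>100)).astype(np.uint8)*255
k=cv2.morphologyEx(k,cv2.MORPH_CLOSE,np.ones((9,9)))
for c in cv2.findContours(k,cv2.RETR_EXTERNAL,cv2.CHAIN_APPROX_NONE)[0]:
    if cv2.contourArea(c)<800: continue
    w=ray(m,c.reshape(-1,2),.05)[:,:2]
    print(cv2.boundingRect(c),cv2.minAreaRect((w*1000).astype(np.float32)))
E
```

```text
t: 2.18
tool_pos: [0.5069, 0.2735, 0.1898]
ee_rot: [-2.099, -2.333, 0.009]
force: [-0.0, 0.3, -0.0]
finger_gap: 0.0943
t 2.1833 p [0.5069 0.2735 0.1898] q [0.4  0.16 1.36 0.   1.63 0.29] tool y yaw 6.1 shift [-0.0007  0.0011 -0.    ] twist 0.3 gap 0.0942538737475179 F [-0.   0.3 -0. ]
proj expected [[[261.50005935 186.72761581]]]
(243, 139, 40, 92) ((508.5811462402344, 273.0564880371094), (44.41415023803711, 110.68287658691406), 5.802964687347412)
(324, 107, 72, 70) ((610.4794921875, 337.2611999511719), (77.03559875488281, 39.176231384277344), 57.959312438964844)
(450, 86, 62, 183) ((762.6531982421875, 292.2388610839844), (74.90213012695312, 224.7171630859375), 20.642967224121094)
(117, 12, 90, 25) ((390.2654113769531, 429.43243408203125), (91.70708465576172, 13.244736671447754), 12.928778648376465)
(0, 0, 113, 273) ((254.03187561035156, 283.152099609375), (323.3182067871094, 147.1486053466797), 89.91854858398438)
```

View pics/w1.png

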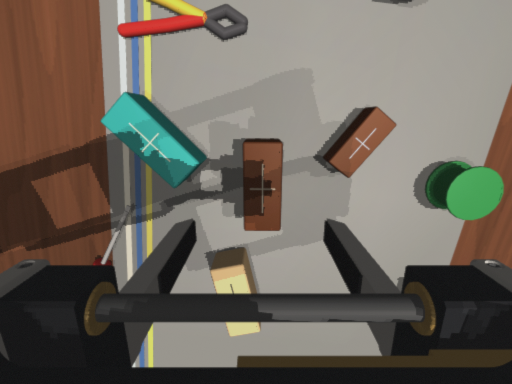

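The wrist view agrees with the top view: the cross is at (263,189), the centre is (508.6, 273.1) mm and the yaw is 5.8°. The fingers have room on both sides (turquoise corner at (205,158)). Descending to grasp.

```bash
python3 -m pendant '[[0.094,[-0.001,0.0015,0.03],0],[0.094,[0,0,0.03],0],[0.094,[0,0,0.03],0],[0.094,[0,0,0.03],0],[0.094,[0,0,0.02],0],[0.094,[0,0,0.015],0],[0.094,[0,0,0.007],0],[0.094,[0,0,0],0],[0.094,[0,0,0],0]]'
python3 -m pendant '[[0.03,[0,0,0],0],[0.03,[0,0,0],0],[0.03,[0,0,0],0],[0.03,[0,0,0],0],[0.03,[0,0,0],0],[0.03,[0,0,0],0],[0.03,[0,0,0],0],[0.03,[0,0,0],0],[0.03,[0,0,0],0],[0.03,[0,0,0],0]]'
```

```text
t: 2.98
tool_pos: [0.5104, 0.2743, 0.032]
ee_rot: [2.099, 2.337, 0.003]
force: [0.5, 0.7, 0.2]
finger_gap: 0.0943
t: 3.82
tool_pos: [0.5098, 0.2733, 0.0305]
ee_rot: [-2.1, -2.336, 0.001]
force: [-0.9, 0.5, 0.7]
finger_gap: 0.046
```

```bash
python3 -m pendant '[[0.03,[0,0,-0.01],0],[0.03,[0,0,-0.02],0],[0.03,[0,0,-0.025],0],[0.03,[0,0,-0.025],0],[0.03,[0,0,-0.02],0],[0.03,[0,0,-0.01],0],[0.03,[0,0,0],0],[0.03,[0,0,0],0]]'
python3 - <<'E'
from h import *
go(.522,-.181,10.9)
E
```

```text
t: 4.48
tool_pos: [0.5099, 0.2734, 0.1404]
ee_rot: [2.1, 2.336, 0.0]
force: [-0.3, 0.4, -1.8]
finger_gap: 0.046
t 4.4833 p [0.5099 0.2734 0.1404] q [ 0.39  0.18  1.43 -0.    1.53  0.29] tool y yaw 6.1 shift [-0.4531 -0.0363 -0.    ] twist -4.8 gap 0.045972000364023616 F [-0.3  0.4 -1.8]
```

Held at 46 mm, and the weight reads 1.8 N. Carrying it over.

```bash
python3 -m pendant '[[0.03,[-0.02,-0.002,0],0],[0.03,[-0.035,-0.003,0],0],[0.03,[-0.04,-0.003,0],0],[0.03,[-0.04,-0.003,0],0],[0.03,[-0.04,-0.003,0],0],[0.03,[-0.04,-0.003,0],0],[0.03,[-0.04,-0.003,0],0],[0.03,[-0.04,-0.003,0],0],[0.03,[-0.035,-0.003,0],0],[0.03,[-0.03,-0.002,0],0]]'
python3 -m pendant '[[0.03,[-0.03,-0.002,0],0],[0.03,[-0.025,-0.002,0],0],[0.03,[-0.01,0,0],0],[0.03,[0,0,0],-2.5],[0.03,[0,0,0],-2.3],[0.03,[0,0,0],0],[0.03,[0,0,0],0]]'
python3 - <<'E'
from h import *
go(.522,-.181,10.9)
m=camera_model('wrist');a=snap('wrist','w2.png')
H,S,V=cv2.split(cv2.cvtColor(a,cv2.COLOR_RGB2HSV))
k=((H>100)&(H<125)&(S>130)).astype(np.uint8)*255
w=ray(m,np.argwhere(k>0)[:,::-1],.027)[:,:2]
w=w[np.hypot(w[:,0]-.522,w[:,1]+.181)<.1]
print('blue n',len(w),cv2.minAreaRect((w*1000).astype(np.float32)))
E
```

```text
t: 5.32
tool_pos: [0.5187, -0.0898, 0.1379]
ee_rot: [-2.099, -2.332, 0.004]
force: [-0.1, 0.2, -1.1]
finger_gap: 0.0459
t: 5.9
tool_pos: [0.5226, -0.1517, 0.1389]
ee_rot: [-1.999, -2.42, 0.001]
force: [0.5, -0.7, -1.4]
finger_gap: 0.046
t 5.9 p [ 0.5226 -0.1517  0.1389] q [-0.39  0.11  1.51  0.    1.52 -0.58] tool y yaw 10.9 shift [-0.0287 -0.0062 -0.    ] twist -0.0 gap 0.045965630862789444 F [ 0.5 -0.7 -1.4]
blue n 532 ((522.1505126953125, -182.8461456298828), (87.2318344116211, 151.17543029785156), 10.851739883422852)
```

View pics/w2.png

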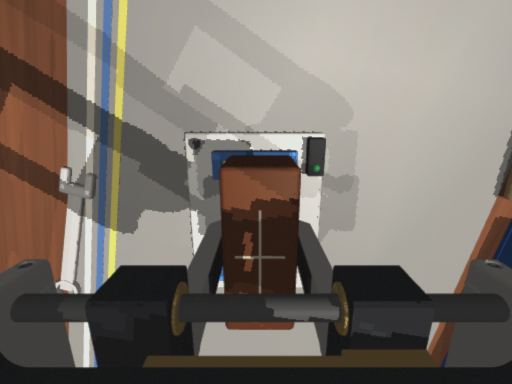

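The block is held straight (cross at (260,257)), aligned with the fixture, whose stops are at y≈160. The wrist view puts the nest at (522,-182). Checking the block's offset in the hand while closing the last 30 mm.

```bash
python3 -m pendant '[[0.03,[-0.012,-0.003,0],0],[0.03,[-0.012,-0.003,0],0],[0.03,[-0.006,0,0],0],[0.03,[0,0,0],0],[0.03,[0,0,0],0],[0.03,[0,0,0],0]]'
python3 - <<'E'
from h import *
go(.522,-.182,10.9)
p=state()['tool_pos'];m=camera_model('wrist');print('cross - TCP',ray(m,[[260,257]],p[2]+.0195)-p)
E
```

```text
t: 6.45
tool_pos: [0.523, -0.1833, 0.1404]
ee_rot: [-2.001, -2.422, -0.001]
force: [-0.1, 0.1, -1.8]
finger_gap: 0.0458
t 6.45 p [ 0.523  -0.1833  0.1404] q [-0.44  0.13  1.49  0.    1.52 -0.63] tool y yaw 10.9 shift [ 0.0015 -0.0008  0.    ] twist -0.0 gap 0.045841881680610826 F [-0.1  0.1 -1.8]
cross - TCP [[ 0.00045252 -0.00236249  0.0195    ]]
```

```bash
python3 -m pendant '[[0.03,[0.0035,-0.001,0.015],0],[0.03,[0,0,0.02],0],[0.03,[0,0,0.02],0],[0.03,[0,0,0.015],0],[0.03,[0,0,0.01],0],[0.03,[0,0,0.005],0],[0.03,[0,0,0],0],[0.03,[0,0,0],0],[0.03,[0,0,0],0]]'
python3 -m pendant '[[0.03,[0,0,0.003],0],[0.03,[0,0,0.003],0],[0.03,[0,0,0.002],0],[0.03,[0,0,0.001],0],[0.03,[0,0,0],0],[0.03,[0,0,0],0],[0.03,[0,0,0],0]]'
```

```text
t: 7.2
tool_pos: [0.5223, -0.1803, 0.0568]
ee_rot: [1.999, 2.421, 0.001]
force: [-0.1, 0.3, -2.5]
finger_gap: 0.046
t: 7.78
tool_pos: [0.5214, -0.1799, 0.0465]
ee_rot: [-2.0, -2.422, -0.0]
force: [-0.2, 0.3, -1.2]
finger_gap: 0.0458
```

```bash
python3 -m pendant '[[0.03,[0,0,0.001],0],[0.03,[0,0,0.0005],0],[0.03,[0,0,0],0],[0.03,[0,0,0],0],[0.03,[0,0,0],0]]'
```

```text
t: 8.2
tool_pos: [0.5216, -0.18, 0.0455]
ee_rot: [2.0, 2.422, 0.0]
force: [-1.1, 1.3, 1.8]
finger_gap: 0.0459
```

The force has gone from −1.8 to +1.8 N, so the block is seated. Releasing and backing off.

```bash
python3 -m pendant '[[0.075,[0,0,0],0],[0.075,[0,0,0],0],[0.075,[0,0,0],0],[0.075,[0,0,0],0],[0.075,[0,0,0],0],[0.075,[0,0,0],0],[0.075,[0,0,0],0],[0.075,[0,0,0],0]]'
python3 -m pendant '[[0.075,[0,0,-0.01],0],[0.075,[0,0,-0.025],0],[0.075,[0,0,-0.03],0],[0.075,[0,0,-0.03],0],[0.075,[0,0,-0.03],0],[0.075,[0,0,-0.03],0],[0.075,[0,0,-0.01],0],[0.075,[0,0,0],0],[0.075,[0,0,0],0]]'
python3 -m pendant '[[0.075,[0.03,0,0],0],[0.075,[0.035,0,0],0],[0.075,[0.035,0,0],0],[0.075,[0.03,0,0],0],[0.075,[0,0,0],0],[0.075,[0,0,0],0],[0.075,[0,0,0],0]]'
python3 - <<'E'
from h import *
m=camera_model('wrist');b=snap('wrist','w3.png');mt=camera_model('top');a=snap('top','top2.png')
cv2.imwrite('pics/end.png',np.vstack([cv2.resize(a[90:270,110:430],(640,300)),cv2.resize(b,(400,300)).copy() if 0 else np.pad(cv2.resize(b,(400,300)),((0,0),(0,240),(0,0)))])[:,:,::-1])
for n,im,mm in(('wrist',b,m),('top',a,mt)):
    H,S,V=cv2.split(cv2.cvtColor(im,cv2.COLOR_RGB2HSV))
    for nm,k,zz,c0 in(('dark',((H<15)|(H>170))&(S>100),.065,(.522,-.181)),('pale',(H>20)&(H<40)&(S>50),.05,(.488,.111))):
        k=cv2.morphologyEx(k.astype(np.uint8)*255,cv2.MORPH_CLOSE,np.ones((5,5)))
        for c in cv2.findContours(k,cv2.RETR_EXTERNAL,cv2.CHAIN_APPROX_NONE)[0]:
            w=ray(mm,c.reshape(-1,2),zz)[:,:2]
            r=cv2.minAreaRect((w*1000).astype(np.float32))
            if cv2.contourArea(c)>300 and np.hypot(r[0][0]/1e3-c0[0],r[0][1]/1e3-c0[1])<.06: print(n,nm,np.round(r[0]),np.round(r[1]),round(r[2],1))
E
```

```text
t: 8.87
tool_pos: [0.5214, -0.1799, 0.0449]
ee_rot: [-2.0, -2.422, -0.0]
force: [-0.2, -0.5, 0.3]
finger_gap: 0.0747
t: 9.62
tool_pos: [0.5214, -0.1799, 0.2097]
ee_rot: [2.0, 2.422, 0.0]
force: [-0.4, 0.1, -0.5]
finger_gap: 0.0747
t: 10.2
tool_pos: [0.4961, -0.0525, 0.2079]
ee_rot: [-1.998, -2.42, 0.003]
force: [0.3, -0.6, -0.6]
finger_gap: 0.0752
wrist dark [ 516. -154.] [44. 90.] 11.1
wrist pale [493. 102.] [43. 92.] 18.2
```

View pics/end.png

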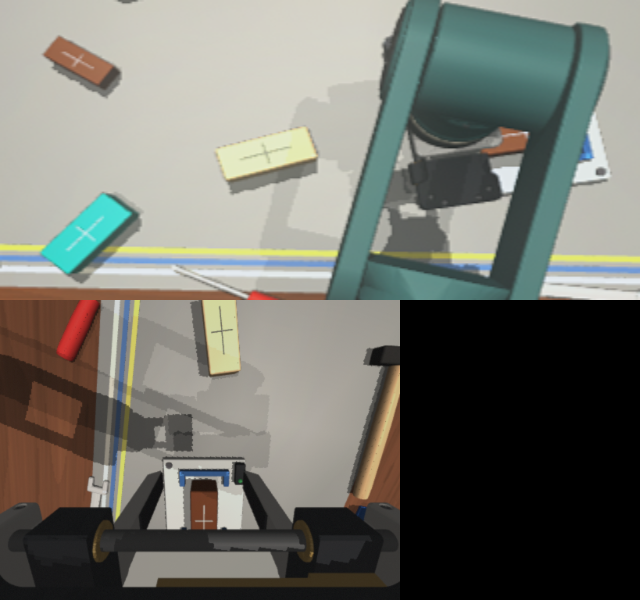

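The arm partly hides the block, and the wrist outline includes a side face. Moving farther aside for a clean look.

```bash
python3 -m pendant '[[0.075,[0.03,0,0],0],[0.075,[0.035,0,0],0],[0.075,[0.035,0,0],0],[0.075,[0.035,0,0],0],[0.075,[0.035,0,0],0],[0.075,[0.035,0,0],0],[0.075,[0.03,0,0],0],[0.075,[0.02,0,0],0],[0.075,[0,0,0],0],[0.075,[0,0,0],0]]'
python3 - <<'E'
from h import *
mm=camera_model('top');a=snap('top','top3.png')
cv2.imwrite('pics/end2.png',cv2.resize(a[110:230,300:460],(800,600),interpolation=cv2.INTER_CUBIC)[:,:,::-1])
H,S,V=cv2.split(cv2.cvtColor(a,cv2.COLOR_RGB2HSV))
for nm,k,zz,c0 in(('dark',((H<15)|(H>170))&(S>100),.065,(.522,-.181)),('pale',(H>20)&(H<40)&(S>50),.05,(.488,.111))):
    k=cv2.morphologyEx(k.astype(np.uint8)*255,cv2.MORPH_CLOSE,np.ones((5,5)))
    for c in cv2.findContours(k,cv2.RETR_EXTERNAL,cv2.CHAIN_APPROX_NONE)[0]:
        r=cv2.minAreaRect((ray(mm,c.reshape(-1,2),zz)[:,:2]*1000).astype(np.float32))
        if cv2.contourArea(c)>300 and np.hypot(r[0][0]/1e3-c0[0],r[0][1]/1e3-c0[1])<.06: print(nm,np.round(r[0]),np.round(r[1]),round(r[2],1))
E
```

```text
t: 11.13
tool_pos: [0.449, 0.1978, 0.2095]
ee_rot: [2.0, 2.423, -0.002]
force: [-0.1, -0.7, -0.2]
finger_gap: 0.0752
dark [ 521. -180.] [ 42. 107.] 10.2
pale [488. 111.] [ 50. 108.] 18.3
```

View pics/end2.png

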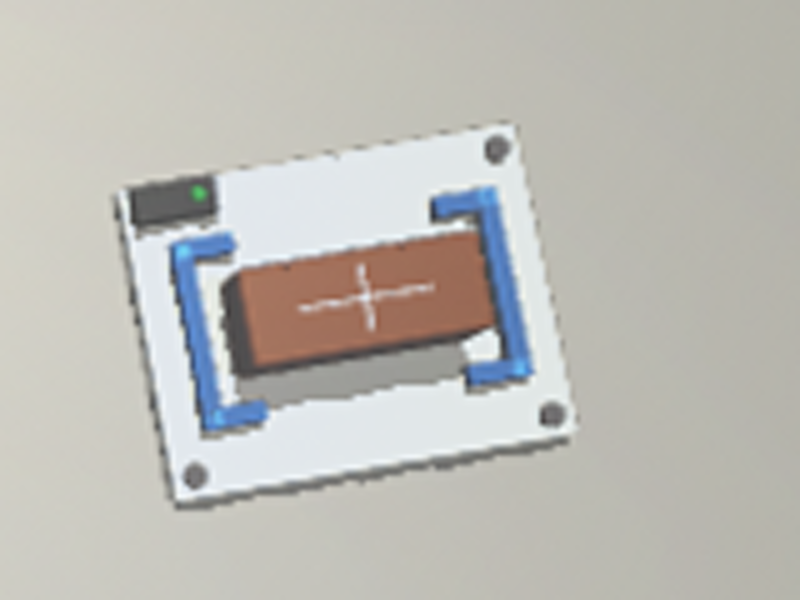

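The top view shows the block flat between all four corner stops, with its cross at (367,297) in the crop. It is at (521,-180) mm, yaw 10.2°, against the nest at (522,-181), 10.9°. The pale block hasn't moved and the arm is clear.

```bash
python3 -c "
from workcell import *
print(state()['t'],hand_in())"
```

```text
the job is handed in; nothing more can be done
11.1833 None
```

The dark brown block is in the drilling fixture, released, and the job was handed in at about 11.2 s. I chose the larger brown block, leaving the small brown and turquoise look-alikes alone. I gripped it at 46 mm, carried it over the pale block, lowered it until the force reading showed contact, and let go.

**Final checks in the top camera:**
- **Position:** the block's centre is about 1 mm from the nest centre, its long side is within about 1° of the nest's y, and it sits inside all four corner stops.
- **Pale block:** it has not moved to within the measurement (488, 111 mm before and after).
- **Arm:** it is clear of everything.

**Not seen directly:** the pin is hidden under the block. I infer it is down from the block seating at the expected height, with the force going from −1.8 N hanging to +1.8 N pressing.

**Check that disagreed:** an earlier wrist-camera outline put the block's centre at (516, -154) mm. The gripper was partly hiding the block and a side face was counted in, so I relied on the clear top view instead.

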